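# Lay a jig block against the flip stop

## Robot

A 6-joint arm with a two-finger parallel gripper is mounted at the origin on a cart in front of the work surface, level with it; the furniture and walls round the work are solid. World frame = base frame: x ahead of the robot, y to its left, z up, the work surface at z = 0. Lengths are in m, angles in rad, forces in N, time in s.
With the tool pointing down it reaches from about 0.3 to 0.875 m from the base axis. Payload 4.2 kg.
Tool frame: the origin (TCP) lies at the very end of the fingers, on their centre line; the grasp point (between the pads) lies 19 mm behind it; z points along the fingers, y is the line along which they close (so a half turn about z gives the same grasp; the last joint's range is limited). The gripper opens to 85 mm and grips with 20 to 120 N. Pads are 22 mm wide; open, the fingers measure 114 mm over their backs; the gripper's body (76 mm by 85 mm) begins 54 mm behind the grasp point. The pads swing forward as they close: fully open they stand 13 mm farther back than shut.
Start: joints at [1.184, 0.32, 1.565, -0, 1.257, -0.02], TCP at [0.206, 0.537, 0.231] pointing down, gripper open.
Joint ranges: [-3.11, 3.11], [-0.84, 2.01], [0.21, 2.61], [-1.34, 4.49], [0.05, 2.63], [-2.56, 2.56]. Speed limits (rad/s): [2.57, 2.57, 3.14, 3.14, 3.14, 3.14].

## Interface

Orientations are given as [roll, pitch, yaw] about the fixed x, y, z axes, in that order (R = Rz(yaw) Ry(pitch) Rx(roll)).
In Python, from plant import reach, movel, move_j, grip, hold, solve_ik, grab_frame, Unreachable, finish_job, read_t, read_qpos, read_qvel, read_effort, read_eef_pos, read_eef_rot, read_contact_force, read_ft_torque, read_finger_gap, read_finger_force gives the robot as it stands. The module is installed in compiled form; this text tells all that it offers. Calls block until the motion is done:
- reach(position, orientation): joint-space move of the TCP to a pose.
- movel(position, orientation=None, rate=0.15, stop_force=None): straight line of the TCP; orientation=None keeps the orientation; rate is the mean speed in m/s. With stop_force (N) it stops when the force on the tool has changed by that much, and returns True; else False.
- move_j(angles): joint-space move.
- grip(opening, squeeze=None): opening from 0.0 (shut) to 1.0 (fully open); squeeze is the grip in N (None keeps the last); returns when the fingers have stopped.
- hold(seconds).
- solve_ik(position, orientation): joint angles nearest the present ones, or None.
- grab_frame(name): name is "scene" or "top" or "wrist"; returns a dict with "img" (400x640x3 uint8, red, green, blue), "fx", "fy", "cx", "cy" (pixels), "k1" (the pictures are not rectified: a ray, as slopes to the right and down, at radius r is drawn at 1 + k1 r^2 times it, then the intrinsics apply), "pose" (4x4, takes a point from camera to world coordinates). Camera axes: x right, y down, z forward; pixel columns grow to the right and rows downward; lengths in m; the calibration is good to about 2 mm. A picture is of the moment at which its call begins. There is no depth.
A pose or a line that the arm cannot do raises Unreachable and nothing moves.
- finish_job(): hands the job in; it is judged then, once.
Readings, each from a call of its own:
- read_t(): time.
- read_qpos(): joint angles.
- read_qvel(): joint speeds.
- read_effort(): joint torques, N m.
- read_eef_pos(): TCP position.
- read_eef_rot(): TCP orientation.
- read_contact_force(): force on the tool from outside, world axes, zero at the start.
- read_ft_torque(): the same for the moment, N m.
- read_finger_gap(): opening from 0.0 (shut) to 1.0 (fully open).
- read_finger_force(): force on a finger pad.
Only numpy, scipy, OpenCV 4.12 (cv2) and the standard library are available. Lean on these libraries where they do the work, as an engineer would, in place of code of your own. Each camera call takes 0.05 s, during which the arm holds its last target. There are 200 camera calls.

## Task

Set the dark wooden jig block up on the stop board so that its hole can be reamed: flip the red stop arm down in front of the fence, tip the standing block over towards the stop so that it lies with its hole facing up, and push it flush against the fence and up against the stop arm. Only push with the fingertips or the outside of the fingers: never pick the block up, and leave the other block, the marker and the bottle where they are.

Things in the scene. Friction and masses are not known exactly. Their poses are not given: they have to be found in the camera images.
- stop_board: Board fixed to the bench: plywood bed 160 (x) by 300 (y) mm, its top 18 mm above the bench, aluminium fence along its far side. Origin: centre of the underside, on the bench. x points across the board to the fence, away from the robot; y along the fence, to the robot's left; z up. Fence: front face at x = +30 mm, 30 mm thick, top 58 mm above the bench.
- end_stop: Black carriage fixed on the fence (44 mm along y, top z = 90 mm), with a red star knob behind it (to x = 87, z = 61 mm) and the red flip arm. Axes as the board's; origin on the bench, at the board's x = 0, so only y along the fence differs. The arm's hinge line runs along y at x = +45, z = +80 mm.
- flip_arm (a joint): Hinge of the red L-shaped stop arm, rad: 0 = down in front of the fence (limit), 2.55 = thrown back (limit). Starts thrown back at 2.1 to 2.5, blade sticking up, at most 157 mm above the bench. Light friction holds it there; about 1 N towards the robot on the blade's far side swings it over, and from about 1.5 rad it falls to 0 by itself.
- flip_tip (a point): Middle of the end edge of the stop arm's blade, 67 mm from the hinge line. Arm down: a 10 mm plate, y = -5 to +5 mm of end_stop; a bar from the hinge towards the robot, top z = 88 mm, then the blade, x = -5 to +23 mm, from z = 24 mm up. The block's end comes against its y = +5 mm face.
- jig_block: Loose dark wooden block 45 x 75 x 45 mm, 80 to 150 g, a round black hole in one long face (its own -x side). Own y = its 75 mm length. Origin: centre of its own z = 0 face, not its middle. Starts standing on end on the bed, left (+y) of the stop, 3 to 15 mm off the fence, y up, hole to the board's +y, turned up to 0.12 rad. Tipped towards the stop it lies hole up.
- block_center (a point): Middle of the jig block: 37.5 mm above the bed when it stands, 22.5 mm when it lies. Pushed near its top it tips; low down it slides.
- spare_block: A second such wooden block, lying on the bench to the left of the board, 45 mm high; origin under its centre. Leave it alone.
- marker_blue: White marker pen with blue cap, 140 mm long, 20 mm high, lying on the bench in front of the board, along it; origin under its middle. Leave it alone.
- vial_black: Small bottle with a black cap, 25 mm thick, 78 mm high, standing on the bench beyond the left end of the board; origin under its centre. Leave it alone.
Things that resemble listed ones, but are neither listed nor needed, are in the scene too. Leave any orange or yellow look-alike of the jig_block alone.

How it is judged:
At the end, for the whole second after the job is handed in: The stop arm is down (below 0.05 rad); the block lies on the bed hole up, lengthwise along the fence within 0.04 rad, its side within 3 mm of the fence and its end within 3 mm of the stop arm's face, at rest (value of joint flip_arm below 0.05 rad and angle between jig_block's own x axis and vertical above 3.08 rad and angle between the y axis of jig_block and the y axis of stop_board, either way round below 0.04 rad and x of block_center in the frame of stop_board between 0.004 and 0.01 m and y of block_center in the frame of end_stop between 0.04 and 0.0455 m and linear speed of jig_block below 0.01 m/s); the robot touches nothing.
It fails at once if the jig block is lifted off the bed (height (world z) of block_center above 0.072 m or (angle between jig_block's own y axis and vertical below 0.1 rad and height (world z) of block_center above 0.066 m) or (angle between jig_block's own x axis and vertical above 3.04 rad and height (world z) of block_center above 0.053 m)).
It fails at once if the spare block is moved more than 15 mm (distance of spare_block from where it was at the start of the episode above 0.015 m).
It fails at once if the marker is moved more than 15 mm (distance of marker_blue from where it was at the start of the episode above 0.015 m).
It fails at once if the vial is moved more than 15 mm (distance of vial_black from where it was at the start of the episode above 0.015 m).
It also fails if it takes over 64 s, if anything falls off the work surface, if the arm or the gripper's body presses on something with over 40 N, if the wrist force passes 120 N, or if a joint passes its speed limit or range.

## Working session

There is one attempt and no reset: what is moved stays moved. The work goes in short steps, each a Python script; the robot and the scene stay as the last script left them, time stands still between calls to the robot, and variables do not carry over. Pictures are saved under pics/ and viewed, at most 10 in all, crops included, and the job is handed in when it is done.

```bash
mkdir -p pics; cat > h.py <<'E'
import numpy as np, cv2
from plant import *
def snap(n,fn=None):
    f=grab_frame(n)
    if fn: cv2.imwrite('pics/'+fn,cv2.cvtColor(f['img'],cv2.COLOR_RGB2BGR))
    return f
def ray(f,u,v):
    xd=(u-f['cx'])/f['fx'];yd=(v-f['cy'])/f['fy'];x,y=xd,yd
    for _ in range(20):
        s=1+f['k1']*(x*x+y*y);x,y=xd/s,yd/s
    P=f['pose'];return P[:3,3],P[:3,:3]@np.array([x,y,1])
def onz(f,u,v,z):
    o,d=ray(f,u,v);return o+d*(z-o[2])/d[2]
def proj(f,p):
    P=f['pose'];c=P[:3,:3].T@(np.array(p)-P[:3,3]);x,y=c[:2]/c[2]
    s=1+f['k1']*(x*x+y*y);return f['fx']*x*s+f['cx'],f['fy']*y*s+f['cy']
def tri(f,a,g,b):
    o1,d1=ray(f,*a);o2,d2=ray(g,*b)
    t=np.linalg.lstsq(np.c_[d1,-d2],o2-o1,rcond=None)[0]
    p,q=o1+t[0]*d1,o2+t[1]*d2;return (p+q)/2,np.linalg.norm(p-q)
E
python3 - <<'E'
from h import *
import pickle
fs={n:snap(n,n+'0.png') for n in('scene','top')}
pickle.dump(fs,open('f0.pkl','wb'))
for n in fs: print(n,fs[n]['pose'].round(3).tolist(),fs[n]['fx'],fs[n]['k1'])
print(read_t(),read_eef_rot())
E
```

```text
scene [[0.738, -0.3, 0.605, -0.136], [-0.675, -0.313, 0.668, -0.813], [-0.011, -0.901, -0.434, 0.549], [0.0, 0.0, 0.0, 1.0]] 510.089130503986 -0.036529776106882524
top [[-0.023, -0.995, 0.101, 0.424], [-1.0, 0.023, -0.008, -0.067], [0.005, -0.101, -0.995, 0.937], [0.0, 0.0, 0.0, 1.0]] 382.83198288334864 -0.047648995259216134
0.1 [-3.14002147e+00 -2.04270832e-05  2.77481579e+00]
```

View pics/scene0.png

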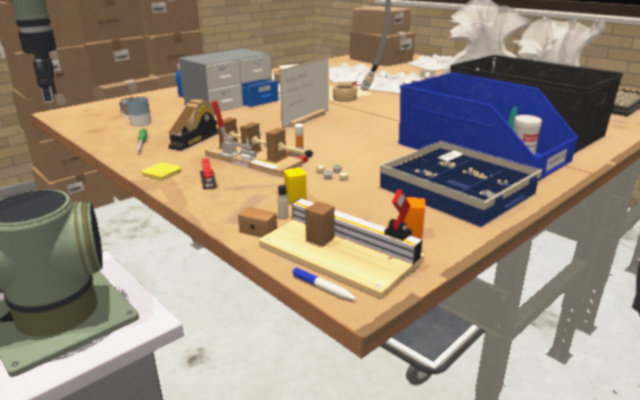

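View pics/top0.png

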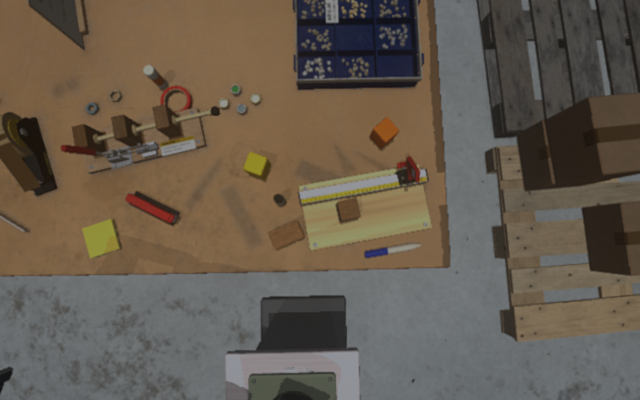

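The scene view shows the board near (340,250), the standing dark block at (320,224), the red arm at (400,212) and the spare block at (257,220). In the top view the board is at (365,210), the block at (348,209), the carriage at (410,172), the marker at (392,250) and the vial at (279,200). Candidates for the jig block, in the top view: (348,209) dark, standing on the board; (286,235) dark, lying beside it (the spare); yellow (256,165) and orange (385,131) look-alikes; and dark blocks on another fixture at (80-165,125). Only (348,209) is dark and stands on the board's bed, so that one fits. I'll confirm it in a crop.

```bash
python3 - <<'E'
import cv2,numpy as np
a=cv2.imread('pics/top0.png')[150:260,290:440]; b=cv2.imread('pics/scene0.png')[180:300,250:430]
a=cv2.resize(a,(750,550)[:2],interpolation=cv2.INTER_CUBIC)
cv2.imwrite('pics/c_top.png',a)
cv2.imwrite('pics/c_sc.png',cv2.resize(b,(792,528),interpolation=cv2.INTER_CUBIC))
E
```

```text
(no output)
```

View pics/c_top.png

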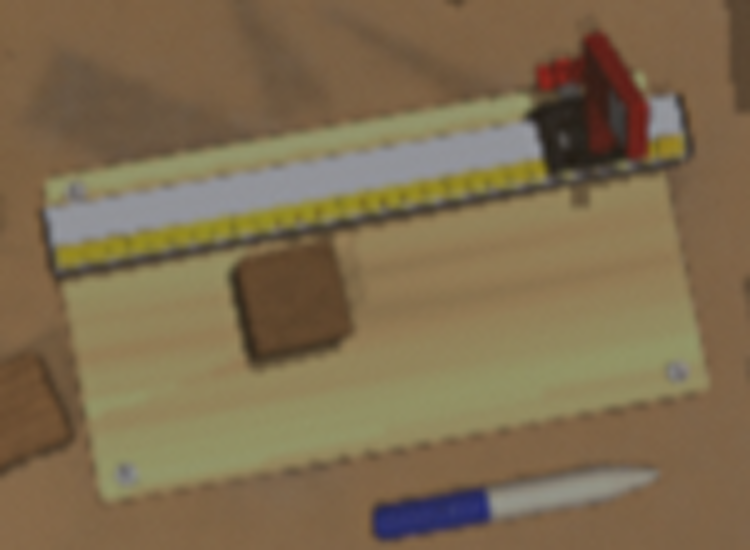

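View pics/c_sc.png

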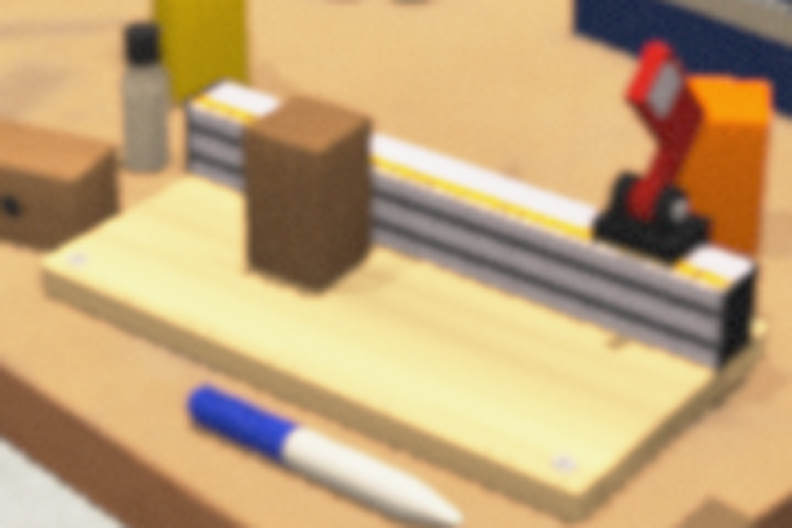

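```bash
python3 - <<'E'
from h import *
import pickle
fs=pickle.load(open('f0.pkl','rb'));T=fs['top'];S=fs['scene']
t=lambda u,v:(290+u/5,150+v/5)
s=lambda u,v:(250+u/4.4,180+v/4.4)
for nm,p,z in [('nearL',(107,500),.018),('nearR',(707,388),.018),('farL',(47,180),.018),('fenceL',(55,274),.058),('fenceR',(690,158),.058),
 ('fbackL',(45,208),.058),('fbackR',(683,95),.058),('blk1',(237,268),.093),('blk2',(327,240),.093),('blk3',(350,328),.093),('blk4',(255,360),.093),('carL',(545,172),.06)]:
    print(nm,onz(T,*t(*p),z).round(4))
for nm,p,z in [('nearR',(572,496),.018),('nearL',(44,262),.018),('fenceR',(720,285),.058),('fenceL',(190,102),.058),('bb',(318,290),.018),('bl',(250,270),.018),('br',(370,247),.018),
 ('t1',(245,120),.093),('t2',(320,150),.093),('t3',(370,118),.093),('t4',(292,95),.093)]:
    print('S',nm,onz(S,*s(*p),z).round(4))
print('blade tri', tri(T,t(590,35),S,s(655,42)), tri(T,t(642,100),S,s(690,120)))
E
```

```text
nearL [ 0.3915 -0.0516  0.018 ]
nearR [ 0.4378 -0.3415  0.018 ]
farL [ 0.5458 -0.0258  0.018 ]
fenceL [ 0.4968 -0.0305  0.058 ]
fenceR [ 0.5442 -0.3272  0.058 ]
fbackL [ 0.5275 -0.0264  0.058 ]
fbackR [ 0.574  -0.3255  0.058 ]
blk1 [ 0.4947 -0.1125  0.093 ]
blk2 [ 0.5063 -0.1528  0.093 ]
blk3 [ 0.467  -0.1617  0.093 ]
blk4 [ 0.4539 -0.1193  0.093 ]
carL [ 0.5388 -0.2585  0.06  ]
S nearR [ 0.4313 -0.3478  0.018 ]
S nearL [ 0.3902 -0.0563  0.018 ]
S fenceR [ 0.5473 -0.3271  0.058 ]
S fenceL [ 0.4984 -0.0363  0.058 ]
S bb [ 0.4663 -0.1635  0.018 ]
S bl [ 0.4556 -0.1285  0.018 ]
S br [ 0.5111 -0.1516  0.018 ]
S t1 [ 0.4592 -0.1232  0.093 ]
S t2 [ 0.4636 -0.1683  0.093 ]
S t3 [ 0.5016 -0.1609  0.093 ]
S t4 [ 0.4921 -0.1188  0.093 ]
blade tri (array([ 0.58401782, -0.2603746 ,  0.13885216]), np.float64(0.007732245869257798)) (array([ 0.56328723, -0.29118225,  0.11728427]), np.float64(0.00335096404049424))
```

The crop confirms it: the dark block stands on the bed left of the stop, with the red arm up at scene (400,200). Next is a closer wrist view.

```bash
python3 - <<'E'
from h import *
import pickle
reach([0.50,-0.20,0.33],[np.pi,0,0.158])
f=snap('wrist','w1.png');pickle.dump(f,open('w1.pkl','wb'))
grip(0.0)
print(read_t(),read_eef_pos(),f['pose'].round(3).tolist(),f['fx'])
E
```

```text
3.7333 [ 0.49997966 -0.20002713  0.32999906] [[0.158, -0.953, -0.257, 0.565], [-0.987, -0.153, -0.041, -0.189], [0.0, 0.261, -0.965, 0.473], [0.0, 0.0, 0.0, 1.0]] 358.1971352893367
```

View pics/w1.png

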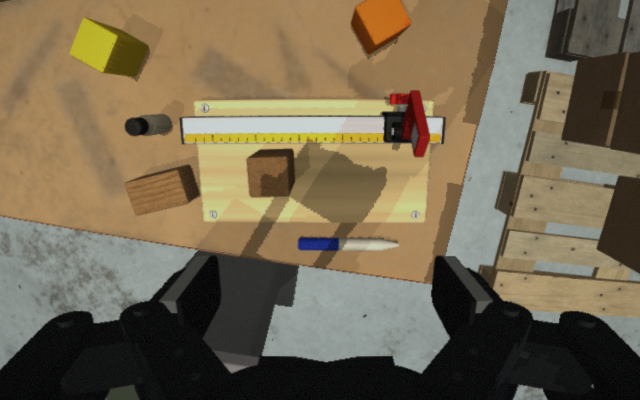

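The wrist view shows the fence's front top edge from (181,143) to (443,143), the block top near (270,165), the carriage at (384-405,128) and the red arm at (415,122).

```bash
python3 - <<'E'
from h import *
import pickle
f=pickle.load(open('w1.pkl','rb'));im=cv2.imread('pics/w1.png');hsv=cv2.cvtColor(im,cv2.COLOR_BGR2HSV)
L,R=onz(f,181,144,.058),onz(f,444,144,.058)
yaw=np.arctan2(-(L-R)[0],(L-R)[1]);print('fence',L,R,np.linalg.norm(L-R),yaw)
ex=np.array([np.cos(yaw),np.sin(yaw)]);ey=np.array([-ex[1],ex[0]])
o=(L+R)[:2]/2-.03*ex;print('origin',o)
B=lambda p:np.array([(p[:2]-o)@ex,(p[:2]-o)@ey,p[2]]).round(4)
for n,p,z in[('nl',(203,222),.018),('nr',(425,221),.018),('carL top',(388,112),.09),('carL b',(384,112),.058),('carL f',(384,141),.058),('carL f90',(388,142),.09)]:print(n,B(onz(f,*p,z)))
red=((hsv[...,0]<6)|(hsv[...,0]>174))&(hsv[...,1]>170)&(hsv[...,2]>60);red[:85]=0;red[165:]=0;red[:,:380]=0;red[:,450:]=0
c=max(cv2.findContours(red.astype('uint8'),0,2)[0],key=cv2.contourArea)
print('arm',cv2.approxPolyDP(c,2,True)[:,0].tolist())
for p in cv2.approxPolyDP(c,2,True)[:,0]:print(p,[B(onz(f,*map(float,p),z))[:2].tolist() for z in(.09,.12,.15)])
blk=cv2.inRange(hsv,(3,60,30),(16,255,140));blk[:140]=0;blk[205:]=0;blk[:,:235]=0;blk[:,305:]=0
c=max(cv2.findContours(blk,0,2)[0],key=cv2.contourArea);a=cv2.approxPolyDP(c,3,True)[:,0];print(a.tolist())
for p in a:print(p,B(onz(f,*map(float,p),.093)),B(onz(f,*map(float,p),.018)))
v=im[100:240,170:460];cv2.imwrite('pics/w1c.png',cv2.resize(v,(800,386),interpolation=cv2.INTER_CUBIC))
E
```

```text
fence [ 0.49747276 -0.02928801  0.058     ] [ 0.54564207 -0.33145282  0.058     ] 0.3059801464931773 0.1580838749691855
origin [ 0.49193149 -0.1850932 ]
nl [-0.0787  0.1496  0.018 ]
nr [-0.0769 -0.1491  0.018 ]
carL top [ 0.0661 -0.0806  0.09  ]
carL b [ 0.0655 -0.0815  0.058 ]
carL f [ 0.0329 -0.0828  0.058 ]
carL f90 [ 0.0349 -0.0819  0.09  ]
arm [[391, 94], [390, 103], [407, 103], [411, 98], [419, 134], [414, 154], [422, 156], [428, 133], [419, 92]]
[391  94] [[0.0843, -0.0831], [0.0833, -0.0778], [0.0824, -0.0725]]
[390 103] [[0.0752, -0.0824], [0.075, -0.0771], [0.0747, -0.0719]]
[407 103] [[0.0754, -0.1001], [0.0751, -0.0935], [0.0749, -0.0869]]
[411  98] [[0.0805, -0.1041], [0.0798, -0.0971], [0.0792, -0.0902]]
[419 134] [[0.0436, -0.1146], [0.0458, -0.1069], [0.048, -0.0991]]
[414 154] [[0.0223, -0.1105], [0.0261, -0.1031], [0.03, -0.0957]]
[422 156] [[0.0202, -0.1194], [0.0242, -0.1112], [0.0283, -0.1031]]
[428 133] [[0.0447, -0.1242], [0.0468, -0.1157], [0.049, -0.1072]]
[419  92] [[0.0867, -0.1121], [0.0855, -0.1045], [0.0843, -0.097]]
[[248, 158], [252, 196], [288, 194], [293, 182], [290, 150], [264, 150]]
[248 158] [0.0181 0.0672 0.093 ] [0.0075 0.0836 0.018 ]
[252 196] [-0.0237  0.065   0.093 ] [-0.0426  0.081   0.018 ]
[288 194] [-0.0214  0.0254  0.093 ] [-0.0398  0.0335  0.018 ]
[293 182] [-0.0081  0.0197  0.093 ] [-0.0238  0.0266  0.018 ]
[290 150] [0.0265 0.0221 0.093 ] [0.0176 0.0296 0.018 ]
[264 150] [0.0266 0.0497 0.093 ] [0.0177 0.0626 0.018 ]
```

View pics/w1c.png

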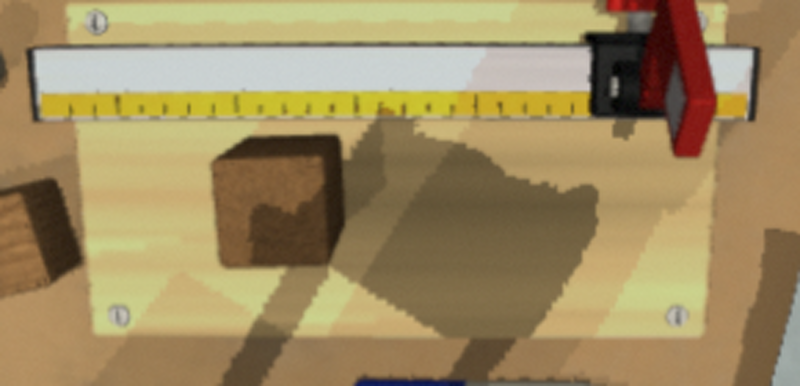

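```bash
cat >> h.py <<'E'
YAW=.158;O=np.array([.4919,-.1851]);EX=np.array([np.cos(YAW),np.sin(YAW)]);EY=np.array([-EX[1],EX[0]])
RPY=[np.pi,0,YAW];SY=-.103
W=lambda x,y,z:[*(O+x*EX+y*EY),z]
Bd=lambda p:np.array([(p[:2]-O)@EX,(p[:2]-O)@EY,p[2]]).round(4)
E
python3 - <<'E'
from h import *
reach(W(.13,SY,.24),RPY)
print(movel(W(.13,SY,.112),rate=.15,stop_force=8))
print(movel(W(.035,SY,.112),rate=.08,stop_force=15),Bd(read_eef_pos()))
hold(.3)
movel(W(.035,SY,.2),rate=.2)
reach(W(-.002,.105,.2),RPY)
snap('scene','s2.png');print(read_t(),read_contact_force())
im=cv2.imread('pics/s2.png')[180:300,250:430];cv2.imwrite('pics/s2c.png',cv2.resize(im,(792,528),interpolation=cv2.INTER_CUBIC))
E
```

```text
False
True [ 0.0905 -0.1034  0.1141]
8.0 [ 0.02982155 -0.01579986 -0.06266749]
```

View pics/s2c.png

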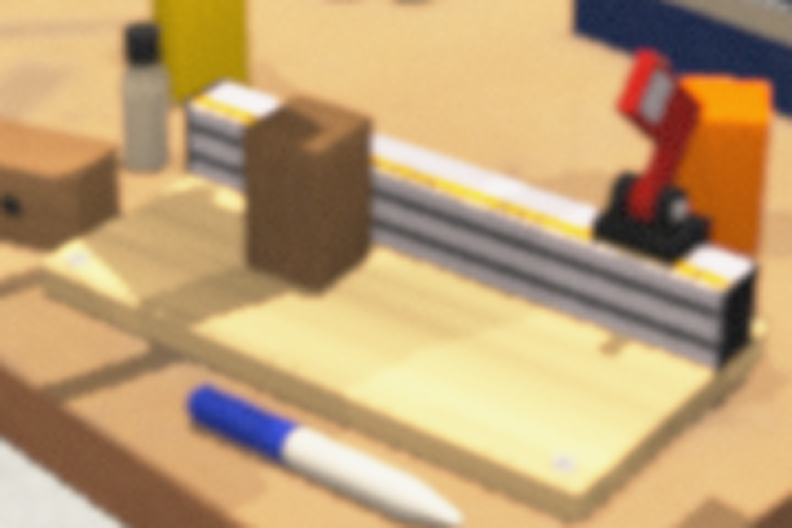

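The arm turned only slightly: blade top is at crop (650,60). The fingertip caught the blade's lower rear corner, so I'll push higher on the blade.

```bash
python3 - <<'E'
from h import *
reach(W(.11,SY,.22),RPY)
print(movel(W(.11,SY,.134),rate=.15,stop_force=8))
r=movel(W(.03,SY,.134),rate=.1,stop_force=15);print(r,Bd(read_eef_pos()),read_contact_force())
if not r: movel(W(.005,SY,.125),rate=.1,stop_force=15)
hold(.3)
print(Bd(read_eef_pos()),read_contact_force())
movel(W(.005,SY,.2),rate=.2)
reach(W(-.002,.105,.2),RPY)
snap('scene','s3.png');print(read_t(),read_contact_force())
im=cv2.imread('pics/s3.png')[180:300,250:430];cv2.imwrite('pics/s3c.png',cv2.resize(im,(792,528),interpolation=cv2.INTER_CUBIC))
E
```

```text
False
False [ 0.0304 -0.1032  0.134 ] [-1.02000867 -0.8166144   0.95864437]
[ 0.0055 -0.1031  0.1251] [0.28338967 0.31313024 0.44195244]
12.75 [0.34412265 0.33405424 0.13368316]
```

View pics/s3c.png

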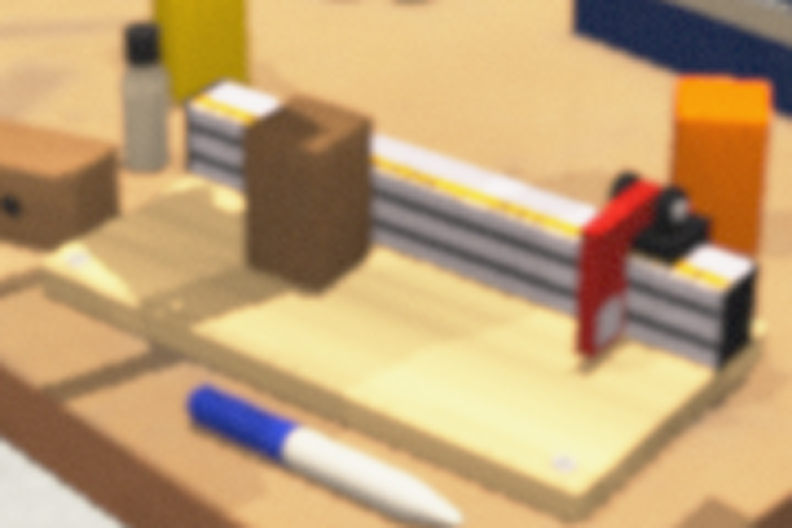

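The arm is down (crop (605,270)). Now I'll tip the block.

```bash
python3 - <<'E'
from h import *
import pickle
print(movel(W(-.002,.105,.086),rate=.15,stop_force=8))
print(movel(W(-.002,.046,.086),rate=.06,stop_force=15),Bd(read_eef_pos()),read_contact_force())
hold(.4)
f=snap('scene','s4.png')
movel(W(-.002,.07,.14),rate=.2)
reach(W(-.1,-.04,.25),RPY)
w=snap('wrist','w4.png');pickle.dump(w,open('w4.pkl','wb'))
print(read_t(),read_contact_force())
a=cv2.resize(cv2.imread('pics/s4.png')[190:290,250:430],(720,400));cv2.imwrite('pics/s4c.png',a)
b=cv2.imread('pics/w4.png')[:200];b=cv2.resize(b,(720,225));cv2.imwrite('pics/s4c.png',np.vstack([a[:370],b]))
E
```

```text
False
False [-0.0021  0.0463  0.0859] [-0.07114153 -0.33391071 -0.55712474]
16.5 [-0.0402805   0.24492188 -0.47771855]
```

View pics/s4c.png

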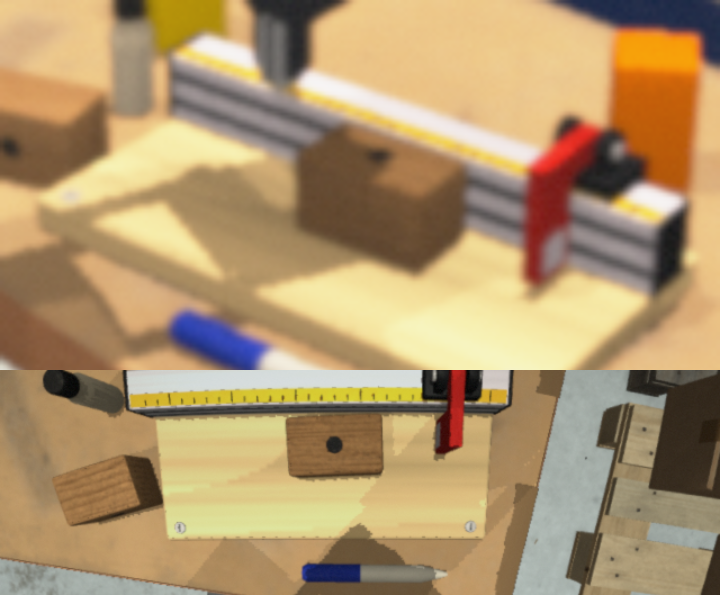

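The block lies hole up in the middle of the bed, hole at lower-panel (334,444), and everything else is untouched. Next I'll push it to the fence, then to the stop.

```bash
python3 - <<'E'
from h import *
import pickle
w=pickle.load(open('w4.pkl','rb'))
c=np.mean([Bd(onz(w,u/1.125,(v-370)/1.125,.063)) for u,v in[(288,418),(382,416),(382,474),(291,476)]],0);print('blk',c)
y=c[1];z=.036
reach(W(-.06,y,.12),RPY);movel(W(-.06,y,z),rate=.15,stop_force=8)
print('x',movel(W(-.015,y,z),rate=.04,stop_force=8),Bd(read_eef_pos()),read_contact_force())
movel(W(-.05,y,z),rate=.15);movel(W(-.05,y,.12),rate=.2)
y0=c[1]+.0375+.0145+.02
reach(W(.006,y0,.12),RPY);print(movel(W(.006,y0,z),rate=.15,stop_force=8))
print('y',movel(W(.006,SY+.080+.0145-.015,z),rate=.05,stop_force=8),Bd(read_eef_pos()),read_contact_force())
movel(W(.006,-.0,z),rate=.15);movel(W(.006,.0,.12),rate=.2)
y=SY+.0425
reach(W(-.06,y,.12),RPY);movel(W(-.06,y,z),rate=.15)
print('x',movel(W(-.015,y,z),rate=.04,stop_force=8),Bd(read_eef_pos()))
movel(W(-.05,y,z),rate=.15);movel(W(-.05,y,.12),rate=.2)
reach(W(-.1,-.06,.25),RPY)
w=snap('wrist','w5.png');pickle.dump(w,open('w5.pkl','wb'));print(read_t())
b=cv2.imread('pics/w5.png')[20:140,180:460];cv2.imwrite('pics/w5c.png',cv2.resize(b,(798,342),interpolation=cv2.INTER_CUBIC))
E
```

```text
blk [-0.001875 -0.015575  0.063   ]
x True [-0.0256 -0.0151  0.0354] [-0.00237342  0.90222052 -0.60753885]
False
y True [ 0.0055 -0.009   0.0357] [0.77160795 3.39253043 2.3931611 ]
x True [-0.0255 -0.0602  0.0355]
26.25
```

View pics/w5c.png

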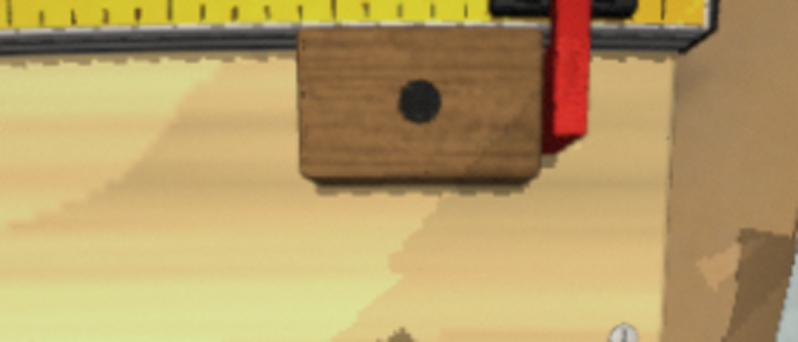

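The view shows the block flush to the fence, with its end at (540,110) against the red arm's face. I'll do one slow confirming push against the stop and then hand in.

```bash
python3 - <<'E'
from h import *
z=.036
reach(W(.006,.02,.12),RPY);movel(W(.006,.02,z),rate=.15);movel(W(.006,-.004,z),rate=.08)
print('y',movel(W(.006,-.02,z),rate=.01,stop_force=6),Bd(read_eef_pos()))
movel(W(.006,.01,z),rate=.08);movel(W(.006,.01,.12),rate=.2)
y=SY+.0425
reach(W(-.06,y,.12),RPY);movel(W(-.06,y,z),rate=.15);movel(W(-.032,y,z),rate=.08)
print('x',movel(W(-.015,y,z),rate=.01,stop_force=6),Bd(read_eef_pos()))
movel(W(-.05,y,z),rate=.1);movel(W(-.05,y,.15),rate=.2)
hold(.5);print(read_t());print(finish_job())
E
```

```text
y True [ 0.0056 -0.0089  0.0357]
x True [-0.0257 -0.0602  0.0356]
34.1083
the job is handed in; nothing more can be done
None
```

The job was handed in at about 34 s of the 64 s allowed. The stop arm is down and the block lies hole up, flush with the fence and against the arm; the final pushes and last picture agree, but the judge's result isn't shown.

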